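# Seat the thread comb on the press spindle

## Task

A coarse screw spindle lies in the wooden checking stand. Take the comb whose teeth match its thread (the one with five wide teeth), lay it flat on the stand's metal ledge and gently work its teeth into the thread, near the middle, until they are fully home; once home, keep it pressed against the thread with about 10 N (never more than 25 N) for a second to check that it sits square, then let go and leave it lying there flat. Leave everything else where it is.

Things in the scene. Friction and masses are not known exactly. Their poses are not given: they have to be found in the camera images.
- stand: Fixed checking stand: wooden base 125 x 150 x 12 mm with an aluminium ledge on its -x side and a steel screw spindle between two wooden bearing blocks. Origin: on the desk, straight below the spindle's axis at mid-thread; y along the spindle, x from the ledge towards the spindle, z up. Bearing blocks: y = +-46 to +-64, x = -20 to +20 mm, 55 mm high.
- cradle: The bearing blocks with the spindle, fixed on the stand. Origin: on the spindle's axis at mid-thread, 32.5 mm above the stand's origin; axes as the stand. Round thread: core radius 14, crest radius 18, pitch 10, ridges and gaps 5 mm wide, y = -35 to +35 mm. The spindle is stiff and stopped at an unknown angle, so where the grooves lie along y differs every time and must be seen or felt.
- ledge_mid (a point): Middle of the ledge's flat, polished (slippery) top, 30 mm above the stand's origin; in the stand's frame x = -55.5, y = 0. The ledge runs x = -90 to -21, y = -55 to +55 mm. With the comb square on it, noses that rest on ridge crests put comb_coarse_tip at stand x = -18 mm; fully home it is at x = -14 mm.
- comb_coarse: Loose comb that matches the spindle, about 0.09 kg: steel plate 50 x 60 x 5 mm (x, y, z), five round-nosed teeth 4 mm wide, 6 mm long, pitch 10 mm, on its +x edge (middle one at y = 0). Origin: centre of the plate's underside. Upright wooden grip rib on top, 10 mm thick along y, x = -23 to +13, 5 to 37 mm above the underside: pinch it from above across y.
- comb_coarse_tip (a point): Nose of the middle tooth of comb_coarse: in the comb's frame x = +31 mm, y = 0, 2.5 mm above the underside.
- comb_fine: A loose second comb of the same build, with seven narrow teeth at 7 mm pitch; it does not fit this spindle and stays where it is. Origin: centre of the plate's underside, x towards the teeth.
- mug: Dotted white mug, 91 mm high, bystander; origin under its centre.
- stapler: Stapler 34 x 130 x 47 mm, bystander; origin under its centre.
- masking_tape: Roll of masking tape, 103 mm wide, 25 mm high, lying flat, bystander; origin under its centre.
- dropper: Small brown dropper bottle, 34 mm wide, 102 mm high, bystander; origin under its centre.
- eraser: Eraser 23 x 52 x 13 mm, bystander; origin under its centre.
- pencil: Pencil 166 mm long, 7 mm thick, lying, bystander; origin under its centre.
There are look-alikes about, which are no part of the job. What is shaped like the comb_coarse but purple is not meant.

How it is judged:
By the outcome, as a careful person would: the job done as asked, in the order asked, and still so for the second after the job is handed in, with the robot touching nothing.
It also fails if it takes over 64 s, if anything falls off the work surface, if the arm or the gripper's body presses on something with over 40 N, if the wrist force passes 120 N, or if a joint passes its speed limit or range.

## Robot

A 6-joint arm with a two-finger parallel gripper is mounted at the origin on a cart in front of the work surface, level with it; the furniture and walls round the work are solid. World frame = base frame: x ahead of the robot, y to its left, z up, the work surface at z = 0. Lengths are in mm, angles in rad, forces in N, time in s.
With the tool pointing down it reaches from about 275 to 750 mm from the base axis. Payload 10.2 kg.
Tool frame: the origin (TCP) lies at the very end of the fingers, on their centre line; the grasp point (between the pads) lies 19 mm behind it; z points along the fingers, y is the line along which they close (so a half turn about z gives the same grasp; the last joint's range is limited). The gripper opens to 85 mm and grips with 20 to 120 N. Pads are 22 mm wide; open, the fingers measure 114 mm over their backs; the gripper's body (76 mm by 85 mm) begins 54 mm behind the grasp point. The pads swing forward as they close: fully open they stand 13 mm farther back than shut.
Start: joints at [-0.223, 0.313, 1.498, -0, 1.331, -0.223], TCP at [525.006, -0.013, 231.294] pointing down, gripper open.
Joint ranges: [-2.94, 2.94], [-0.97, 2.17], [0.19, 2.56], [-1.23, 4.37], [0.02, 3.11], [-2.88, 2.88]. Speed limits (rad/s): [2.39, 2.39, 3.01, 3.14, 3.14, 3.14].

## Interface

Orientations are given as a unit quaternion [w, x, y, z].
In Python, from rig import ctrl gives the robot as it stands.
- The arm moves only by the shell command python3 -m inch 'ROWS' [OPENING] [FORCE]. ROWS is text: rows parted by semicolons, each of 6 numbers parted by spaces: the shift along the tool's x, y, z in mm, then the turn, a rotation vector about the tool's x, y, z in units of 6 degrees (1.0 is 6 degrees). A call has exactly 10 rows; each row shifts and turns the commanded pose from where the row before left it, along the tool's axes as they then stand; what a row does not reach is not made up. A row lasts 1/12 s, in which the tool goes at most 41.7 mm and 7.16 degrees, less where a joint would pass 70% of its speed; a pose out of reach is approached as far as the arm can. A call with a gripper value outside its range is refused whole. OPENING is the opening, from 0 (shut) to 1 (fully open), set as the call begins (- or left out, the last holds). The fingers move at their own pace and stop on an object; FORCE is the grip in N (left out, the last holds). Time passes only in rows, so rows that do not move let the fingers close, or fill a call up. It gives the time, the measured TCP pose, the force, the opening and the grip force at its end, in the units of the state.
- ctrl.sense(): the state, without advancing time (a new reading comes with each control period).
- ctrl.capture(name): name is "scene" or "side" or "wrist"; returns a dict with "image" (480x640x3 uint8, red, green, blue), "intrinsics" (3x3 intrinsics, pixels), "rvec" (rotation vector, rad) and "tvec" (3), from world to camera coordinates, as OpenCV has them. Camera axes: x right, y down, z forward; pixel columns grow to the right and rows downward; lengths in mm; the calibration is good to about 2 mm. A picture is of the moment at which its call begins. There is no depth.
- ctrl.finish_job(): hands the job in; it is judged then, once.
The state is a dict: "time_s": time; "joints": joint angles; "dq": joint speeds; "tau": joint torques, N m; "eef_pos": TCP position; "ee_rot": TCP orientation; "force": force on the tool from outside, world axes, zero at the start; "wrist_torque": the same for the moment, N m; "grip_width": opening from 0.0 (shut) to 1.0 (fully open); "grip_force": force on a finger pad.
Only numpy, scipy, OpenCV 4.12 (cv2) and the standard library are available. Lean on these libraries where they do the work, as an engineer would, in place of code of your own. Each camera call takes 0.05 s, during which the arm holds its last target. There are 200 camera calls.

## Working session

There is one attempt and no reset: what is moved stays moved. The work goes in short steps, Python scripts to look and compute and a shell command to move; the robot and the scene stay as the last step left them, time stands still between calls to the robot, and variables do not carry over. Pictures are saved under pics/ and viewed, at most 10 in all, crops included, and the job is handed in when it is done.

```bash
ls; mkdir -p pics; cat > h.py <<'E'
import numpy as np, cv2
from rig import ctrl
def cap(n,f=None):
    c=ctrl.capture(n)
    if f: cv2.imwrite('pics/'+f,c['image'][:,:,::-1])
    return c
def ray(c,u,v,z):
    K=np.array(c['intrinsics'],float);R=cv2.Rodrigues(np.array(c['rvec'],float))[0];t=np.array(c['tvec'],float).ravel()
    o=-R.T@t; d=R.T@np.linalg.inv(K)@np.array([u,v,1.]); return o+d*(z-o[2])/d[2]
def proj(c,p):
    return cv2.projectPoints(np.array(p,float).reshape(-1,1,3),np.array(c['rvec'],float),np.array(c['tvec'],float),np.array(c['intrinsics'],float),None)[0].reshape(-1,2)
E
python3 - <<'E'
from h import *
a=cap('scene','s.png');b=cap('side','d.png');w=cap('wrist','w.png')
import pickle;pickle.dump((a,b,w),open('c0.pkl','wb'))
print(ctrl.sense())
E
```

```text
pics
{'time_s': 0.15, 'joints': array([-2.23389815e-01,  3.13277725e-01,  1.49824393e+00,  1.05034550e-05,
        1.33099892e+00, -2.23389699e-01]), 'dq': array([-0.00111941, -0.00159828, -0.00107217, -0.00118686,  0.00224077,
        0.00102417]), 'tau': array([ 1.79854873e-03, -4.12368500e+01, -2.59796566e+01, -1.57318855e-04,
        3.17765021e-03, -3.62555340e-05]), 'eef_pos': array([5.24811998e+02, 3.85630710e-02, 2.30895945e+02]), 'ee_rot': array([-3.95313487e-04,  7.07107630e-01,  7.07105780e-01, -2.42920953e-04]), 'force': array([ 0.81240799, -1.10397071, -0.47566548]), 'wrist_torque': array([ 0.05153295, -0.029436  ,  0.00275205]), 'grip_force': 0.0, 'grip_width': 0.9976003997731158}
```

View pics/s.png

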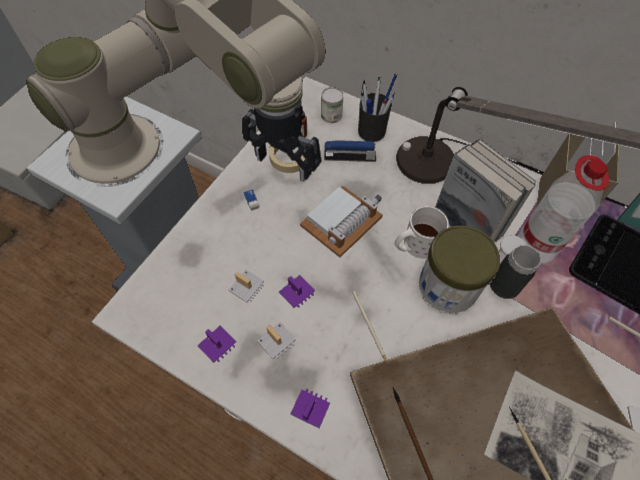

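View pics/w.png

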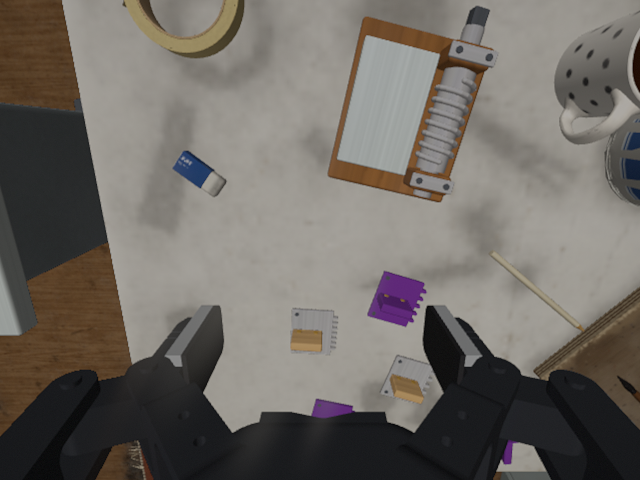

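The scene view has two steel combs with orange ribs, at (246,288) and (276,340). Purple look-alikes are at (297,291), (216,343) and (310,408). The stand is at (342,220). I'll count teeth in one crop.

```bash
python3 - <<'E'
from h import *; import pickle
a,b,w=pickle.load(open('c0.pkl','rb'))
W=w['image'][:,:,::-1]
c1=cv2.resize(W[298:368,280:350],(400,400),interpolation=3);c2=cv2.resize(W[345:415,370:440],(400,400),interpolation=3)
cv2.imwrite('pics/crop.png',np.hstack([c1,c2]))
for p in [(310,331),(408,379),(318,331)]: print(p,ray(w,*p,5).round(1))
for p in [(246,288),(276,340)]: print(p,ray(a,*p,5).round(1))
# stand ledge corners z=30
for p in [(368,36),(440,52),(408,173),(337,160)]: print('ledge',ray(w,*p,30).round(1))
E
```

```text
(310, 331) [ 508.5 -148.9    5. ]
(408, 379) [ 632.5 -218.2    5. ]
(318, 331) [ 518.2 -148.9    5. ]
(246, 288) [ 516.4 -156.4    5. ]
(276, 340) [ 633.4 -220.8    5. ]
ledge [563.7 160.7  30. ]
ledge [628.2 148.2  30. ]
ledge [607.5  42.3  30. ]
ledge [537.8  54.7  30. ]
```

View pics/crop.png

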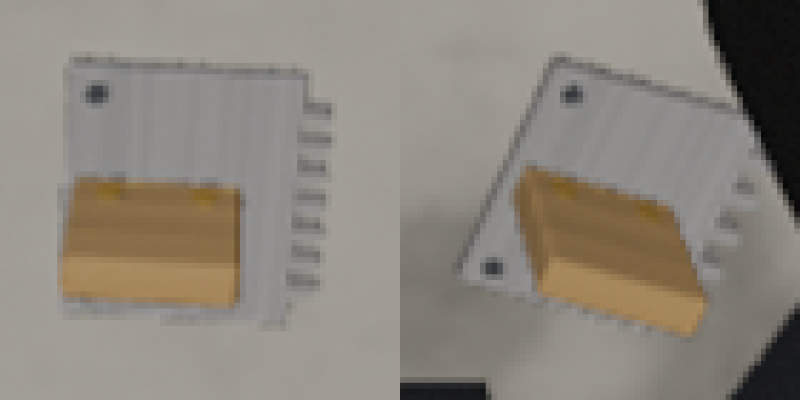

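The left comb (wrist view 313,331) has seven fine teeth. The right one (408,379) has wider-spaced teeth, so it should be the coarse comb; I'll confirm that from close up. Next I move above it with tool x along the comb's x.

```bash
python3 -m inch '-20 8 0 0 0 0;-20 8 0 0 0 0;-20 8 0 0 0 0;-20 8 0 0 0 0;-20 8 0 0 0 0;-20 8 0 0 0 0;-20 8 0 0 0 0;-20 8 0 0 0 0;-20 8 0 0 0 0;-20 8 0 0 0 0' 
python3 -m inch '0 0 0 0 0 1.1;0 0 0 0 0 1.1;0 0 0 0 0 1.1;0 0 0 0 0 1.1;0 0 0 0 0 1.1;0 0 0 0 0 1.1;0 0 0 0 0 1.1;0 0 0 0 0 1.1;0 0 0 0 0 1.1;0 0 0 0 0 1.1' 
python3 -m inch '0 0 3 0 0 1;0 0 3 0 0 1;0 0 3 0 0 1;0 0 3 0 0 1;0 0 3 0 0 1;0 0 3 0 0 1;0 0 3 0 0 1;0 0 0 0 0 0;0 0 0 0 0 0;0 0 0 0 0 0' 
python3 - <<'E'
from h import *
w=cap('wrist','w2.png')
import pickle;pickle.dump(w,open('w2.pkl','wb'))
R=cv2.Rodrigues(w['rvec'])[0];print(-R.T@w['tvec'].ravel(),R.T[:,2]); print(ctrl.sense()['joints'])
E
```

```text
time_s: 0.98
eef_pos: [605.2, -201.0, 230.9]
ee_rot: [-0.0, 0.707, 0.707, -0.0]
force: [0.0, 0.3, 0.4]
grip_width: 1.0
grip_force: 0.0
time_s: 1.82
eef_pos: [604.9, -200.0, 230.9]
ee_rot: [-0.0, 0.979, 0.205, -0.0]
force: [-0.6, 0.4, 0.1]
grip_width: 1.003
grip_force: 0.0
time_s: 2.65
eef_pos: [605.0, -200.0, 210.3]
ee_rot: [-0.0, 0.988, -0.155, -0.0]
force: [0.6, 0.3, 0.9]
grip_width: 1.0
grip_force: 0.0
[ 676.56946616 -223.18062624  352.60744562] [-0.28209604  0.09068388 -0.95509071]
[-5.02820562e-01  5.80030974e-01  1.15300305e+00  1.18263280e-05
  1.40842003e+00  1.37973434e+00]
```

View pics/w2.png

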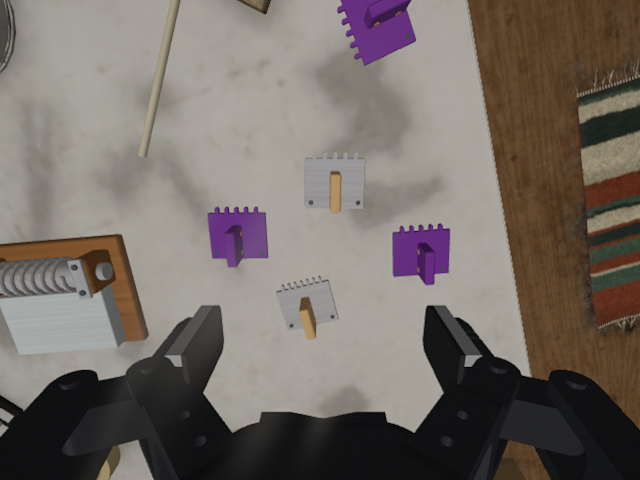

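The wrist view shows the five-tooth steel comb at (335,183), almost square to the tool. The seven-tooth one is at (307,303). I'll measure the plate corners and the rib.

```bash
python3 - <<'E'
from h import *; import pickle
w=pickle.load(open('w2.pkl','rb'));I=w['image']
h=cv2.cvtColor(I,cv2.COLOR_RGB2HSV)
m=((h[...,0]>8)&(h[...,0]<25)&(h[...,1]>90)).astype(np.uint8)
m[:140]=0;m[225:]=0;m[:,:290]=0;m[:,380:]=0
ys,xs=np.nonzero(m);print('rib px',xs.min(),xs.max(),ys.min(),ys.max())
c=I[140:225,290:380,::-1];big=cv2.resize(c,None,fx=7,fy=7,interpolation=3);cv2.imwrite('pics/c2.png',big)
E
```

```text
rib px 330 340 172 211
```

View pics/c2.png

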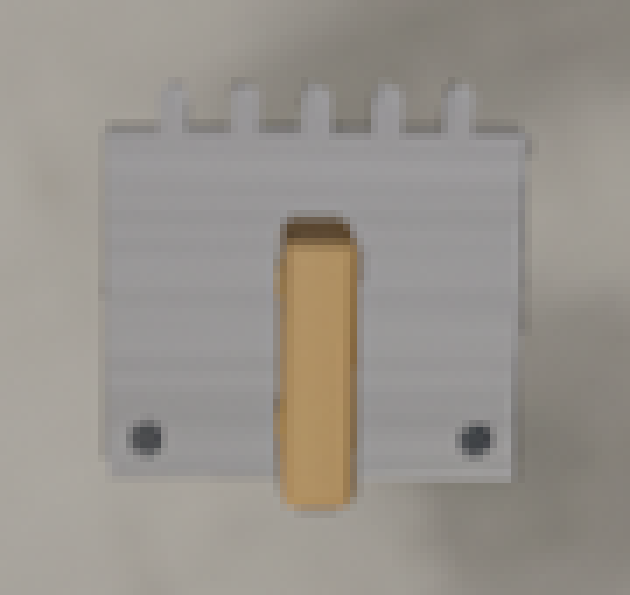

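Five wide teeth confirmed. The plate's top-face corners in this crop are at about (105,130), (522,132), (512,480) and (112,480).

```bash
cat >> h.py <<'E'
def tool():
    from scipy.spatial.transform import Rotation as Ro
    s=ctrl.sense();q=s['ee_rot'];return s['eef_pos'],Ro.from_quat([q[1],q[2],q[3],q[0]]).as_matrix()
E
python3 - <<'E'
from h import *; import pickle
w=pickle.load(open('w2.pkl','rb'))
f=lambda x,y,z:ray(w,290+x/7-.4,140+y/7-.4,z)
TL,TR,BR,BL=[f(*p,5) for p in [(105,130),(522,132),(512,480),(112,480)]]
print(TL,TR,BR,BL)
c=(TL+TR+BR+BL)/4
ey=(TL-TR)+(BL-BR); print('c',c,'yaw',np.degrees(np.arctan2(-ey[0],ey[1])))
rf,rb=f(320,242,37),f(320,508,37);print('rib',rf,rb,(rf+rb)/2,np.degrees(np.arctan2(*(rf-rb)[1::-1])))
m=(f(316,85,2.5));print('nose',m)
p,R=tool();print(p,'tool x yaw',np.degrees(np.arctan2(R[1,0],R[0,0])))
print('delta tool',R.T@((rf+rb)/2-p))
E
```

```text
[ 663.33025441 -200.12152697    5.        ] [ 645.18376639 -255.69374058    5.        ] [ 597.98041171 -240.83551238    5.        ] [ 615.88396092 -185.1280045     5.        ]
c [ 630.59459836 -220.44469611    5.        ] yaw -17.95018431864904
rib [ 642.76413763 -224.1412954    37.        ] [ 609.40165852 -213.81279627   37.        ] [ 626.08289808 -218.97704584   37.        ] -17.20170304621667
nose [ 659.98642675 -230.13413824    2.5       ]
[ 605.05062888 -200.02840669  210.42119231] tool x yaw -17.862559898628902
delta tool [ 25.80663347  11.58131633 173.42493476]
```

```bash
python3 -m inch '3 1 13 0 0 0;3 1 13 0 0 0;3 1 13 0 0 0;3 1 13 0 0 0;3 1 13 0 0 0;3 1 13 0 0 0;3 1 13 0 0 0;3 2 13 0 0 0;2 2 13 0 0 0;0 0.6 13 0 0 0' 0.5 20
python3 -m inch '0 0 10 0 0 0;0 0 10 0 0 0;0 0 10 0 0 0;0 0 10 0 0 0;0 0 10 0 0 0;0 0 10 0 0 0;0 0 5 0 0 0;0 0 4 0 0 0;0 0 0 0 0 0;0 0 0 0 0 0'
python3 -m inch '0 0 0 0 0 0;0 0 0 0 0 0;0 0 0 0 0 0;0 0 0 0 0 0;0 0 0 0 0 0;0 0 0 0 0 0;0 0 0 0 0 0;0 0 0 0 0 0;0 0 0 0 0 0;0 0 0 0 0 0' 0 40
python3 -m inch '0 0 -3 0 0 0;0 0 -5 0 0 0;0 0 -10 0 0 0;0 0 -10 0 0 0;0 0 -10 0 0 0;0 0 -10 0 0 0;0 0 -10 0 0 0;0 0 -10 0 0 0;0 0 -10 0 0 0;0 0 -10 0 0 0'
```

```text
time_s: 3.53
eef_pos: [626.3, -219.6, 78.9]
ee_rot: [0.0, 0.988, -0.157, 0.0]
force: [-0.3, -0.5, -0.5]
grip_width: 0.497
grip_force: 0.0
time_s: 4.37
eef_pos: [626.3, -219.2, 11.5]
ee_rot: [0.0, 0.988, -0.156, 0.0]
force: [-0.6, 1.1, -0.2]
grip_width: 0.5
grip_force: 0.0
time_s: 5.2
eef_pos: [626.4, -219.2, 11.9]
ee_rot: [0.0, 0.988, -0.156, 0.0]
force: [-1.0, -0.6, 5.8]
grip_width: 0.108
grip_force: 40.5
time_s: 6.03
eef_pos: [626.1, -219.1, 100.4]
ee_rot: [0.0, 0.988, -0.156, 0.0]
force: [0.5, 0.0, -1.3]
grip_width: 0.109
grip_force: 39.8
```

Gripped and lifted. Now I'll carry the comb over to the stand and look.

```bash
python3 -m inch '-5 -10 -5 0 0 0;-10 -20 -5 0 0 0;-12 -21 -5 0 0 0;-12 -21 -5 0 0 0;-12 -21 -5 0 0 0;-12 -21 -5 0 0 0;-12 -21 0 0 0 0;-12 -21 0 0 0 0;-12 -21 0 0 0 0;-12 -21 0 0 0 0' 
python3 -m inch '-12 -21 0 0 0 0;-12 -21 0 0 0 0;-12 -21 0 0 0 0;-12 -18 0 0 0 0;-8 -10 0 0 0 0;-4 0 0 0 0 0;0 0 0 0 0 -0.4;0 0 0 0 0 -0.4;0 0 0 0 0 -0.3;0 0 0 0 0 0' 
python3 - <<'E'
from h import *
w=cap('wrist','w3.png')
import pickle;pickle.dump(w,open('w3.pkl','wb'));print(tool())
E
```

```text
time_s: 6.87
eef_pos: [580.9, 5.4, 129.5]
ee_rot: [-0.0, 0.988, -0.156, -0.0]
force: [-0.2, 0.5, -2.0]
grip_width: 0.11
grip_force: 39.7
time_s: 7.7
eef_pos: [552.7, 107.8, 129.3]
ee_rot: [0.0, 0.995, -0.099, -0.0]
force: [-0.8, -0.4, -1.3]
grip_width: 0.11
grip_force: 39.7
(array([552.75596534, 107.87424568, 129.31054866]), array([[ 9.79993490e-01, -1.99029509e-01, -1.15436302e-04],
       [-1.99029528e-01, -9.79993477e-01, -1.81847709e-04],
       [-7.69337630e-05,  2.01184803e-04, -9.99999977e-01]]))
```

View pics/w3.png

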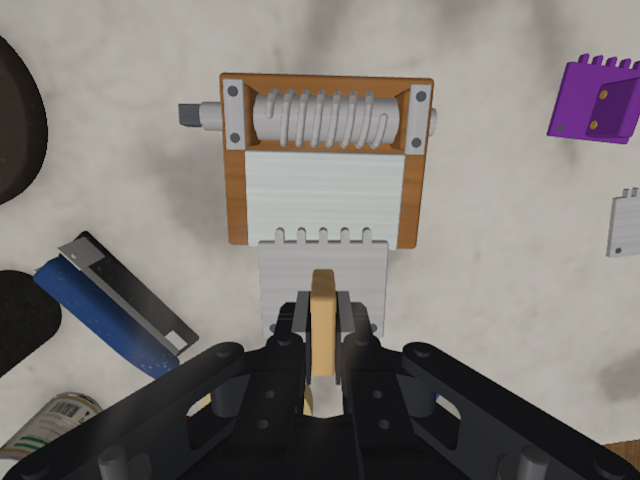

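The comb lies square in the grip with its five noses along v≈232. The stand is seen from straight above. The ledge corners are near (245,152), (405,154), (397,248) and (249,245), and the thread's ledge-side edge is at v≈147. I'll enlarge that part.

```bash
python3 - <<'E'
from h import *; import pickle
w=pickle.load(open('w3.pkl','rb'));I=w['image'][:,:,::-1]
cv2.imwrite('pics/c3.png',cv2.resize(I[78:258,225:440][:, :200],(800,720),interpolation=3)[:600])
E
```

```text
(no output)
```

View pics/c3.png

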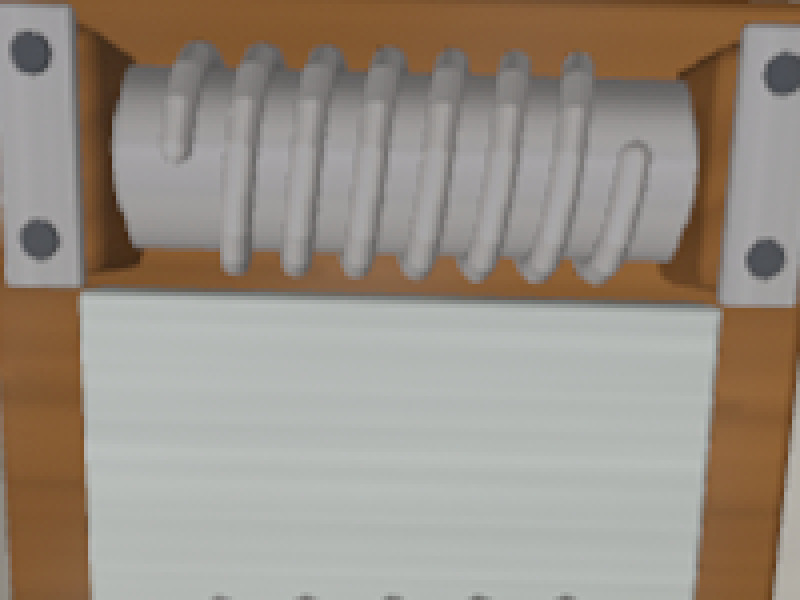

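```bash
python3 - <<'E'
from h import *; import pickle
w=pickle.load(open('w3.pkl','rb'))
f=lambda x,y,z:ray(w,225+x/4-.4,78+y/4-.4,z)
TL,TR=f(80,290,30),f(720,306,30)
d=TL-TR;ey=d/np.linalg.norm(d);ex=np.array([ey[1],-ey[0],0]);yaw=np.degrees(np.arctan2(ex[1],ex[0]))
print('len',np.linalg.norm(d),'yaw',yaw)
O=(TL+TR)/2+21*ex;O[2]=0;print('O',O)
for b in [(249,246),(397,249)]:
    q=ray(w,*b,30)-O;print('bot',q@ex,q@ey)
for b in [(38,143),(768,165)]:  # block centres mid screws
    q=f(*b,55)-O;print('blk',q@ex,q@ey)
for r in [(235,268),(295,271),(355,273),(415,275),(476,277),(536,278),(597,279)]:
    q=f(*r,34)-O;print('ridge',(q@ex).round(1),(q@ey).round(1))
p,R=tool()
print('tool yaw',np.degrees(np.arctan2(R[1,0],R[0,0])))
q=p-O;print('tcp stand',q@ex,q@ey)
for n in [(280,229),(302,229),(324,229),(346,229),(368,229)]:
    q=ray(w,*n,p[2]-11.7+2.5)-O;print('nose',q@ex,q@ey)
np.savez('st.npz',O=O,ex=ex,ey=ey)
E
```

```text
len 108.5896716845017 yaw -12.754091050038829
O [637.16383078  88.86148509   0.        ]
bot -89.14240305725302 53.99697446167744
bot -88.83451337150484 -55.09948604581793
blk 0.778242004698056 54.121761765679956
blk 0.33657595200272195 -53.70443277281394
ridge -16.7 27.6
ridge -16.9 17.6
ridge -17.0 7.7
ridge -17.1 -2.3
ridge -17.2 -12.4
ridge -17.1 -22.4
ridge -17.0 -32.5
tool yaw -11.480214232920874
tcp stand -86.52262457816312 -0.0908272761493537
nose -51.679106241353956 20.03970474338945
nose -51.43795960061984 10.044456316644208
nose -51.19680633463363 0.048933280879223356
nose -50.95564644312192 -9.946864375222503
nose -50.7144799258119 -19.94293666297865
```

Comb must shift +2.8 mm in stand y and turn −1.3°, then be lowered with the noses at x≈−27.

```bash
python3 -m inch '0 0 0 0 0 0.21;3 -0.5 10 0 0 0;3 -0.5 10 0 0 0;3 -0.5 10 0 0 0;3 -0.5 10 0 0 0;3 -0.5 10 0 0 0;3 -0.3 10 0 0 0;3 0 10 0 0 0;3 0 5 0 0 0;0 0 0 0 0 0' 
python3 - <<'E'
from h import *
w=cap('wrist','w4.png')
S=np.load('st.npz');O,ex,ey=S['O'],S['ex'],S['ey'];p,R=tool()
print('tcp',(p-O)@ex,(p-O)@ey,p[2],np.degrees(np.arctan2(R[1,0],R[0,0])))
cv2.imwrite('pics/c4.png',cv2.resize(w['image'][100:250,220:420,::-1],(800,600),interpolation=3))
import pickle;pickle.dump(w,open('w4.pkl','wb'))
E
```

```text
time_s: 8.58
eef_pos: [576.8, 105.9, 52.8]
ee_rot: [0.0, 0.994, -0.11, -0.001]
force: [0.2, -0.1, -0.5]
grip_width: 0.111
grip_force: 39.7
tcp -62.592982062101 3.417693596579078 53.720196521615954 -12.671401848550937
```

View pics/c4.png

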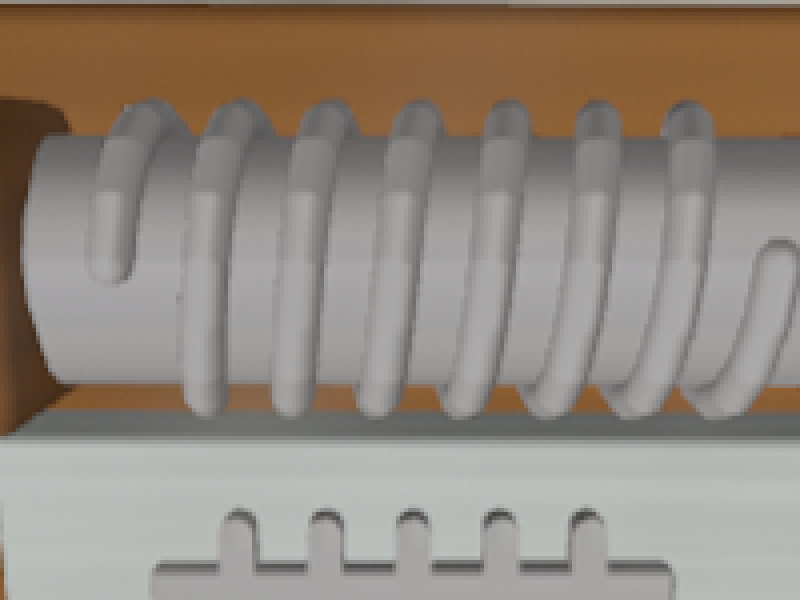

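The noses are at crop x = 240, 327, 414, 500 and 587 (y≈515). The ridge feet are at x = 205, 292, 377, 462, 546, 632 and 716 (y≈412), so the teeth face the gaps. Computing the remaining offset.

```bash
python3 - <<'E'
from h import *; import pickle
S=np.load('st.npz');O,ex,ey=S['O'],S['ex'],S['ey']
w=pickle.load(open('w4.pkl','rb'));f=lambda x,y,z:ray(w,220+x/4-.4,100+y/4-.4,z)
Y=lambda l,y,z:[round(float((f(x,y,z)-O)@ey),1) for x in l]
print('nose',Y([240,327,414,500,587],515,44),(f(414,510,44)-O)@ex)
print('ridge',Y([205,292,377,462,546,632,716],412,34))
e=[f(x,438,30) for x in (5,795)];d=e[0]-e[1];print('ledge edge',np.degrees(np.arctan2(-d[0],d[1])),(e[0]-O)@ex)
E
```

```text
nose [22.8, 13.0, 3.1, -6.6, -16.5] -26.34776899769835
ridge [27.8, 17.5, 7.5, -2.6, -12.5, -22.6, -32.5]
ledge edge -12.66528133152706 -21.018335816457014
```

```bash
python3 -m inch '0 0.5 3 0 0 0;0 0 3 0 0 0;0 0 2 0 0 0;0 0 1 0 0 0;0 0 0.5 0 0 0;0 0 0.5 0 0 0;0 0 0.5 0 0 0;0 0 0 0 0 0;0 0 0 0 0 0;0 0 0 0 0 0'
```

```text
time_s: 9.47
eef_pos: [576.8, 105.6, 43.9]
ee_rot: [-0.0, 0.994, -0.11, 0.0]
force: [-0.4, -0.5, 0.3]
grip_width: 0.106
grip_force: 39.7
```

```bash
python3 -m inch '0 0 0.5 0 0 0;0 0 0.5 0 0 0;0 0 0.5 0 0 0;0 0 0.5 0 0 0;0 0 0 0 0 0;0 0 0 0 0 0;0 0 0 0 0 0;0 0 0 0 0 0;0 0 0 0 0 0;0 0 0 0 0 0'
```

```text
time_s: 10.3
eef_pos: [576.8, 105.6, 41.9]
ee_rot: [-0.0, 0.994, -0.11, 0.0]
force: [0.4, 0.0, 0.7]
grip_width: 0.106
grip_force: 39.8
```

```bash
python3 -m inch '0 0 0.3 0 0 0;0 0 0.3 0 0 0;0 0 0 0 0 0;0 0 0 0 0 0;0 0 0 0 0 0;0 0 0 0 0 0;0 0 0 0 0 0;0 0 0 0 0 0;0 0 0 0 0 0;0 0 0 0 0 0'
python3 -m inch '0 0 0.3 0 0 0;0 0 0.3 0 0 0;0 0 0 0 0 0;0 0 0 0 0 0;0 0 0 0 0 0;0 0 0 0 0 0;0 0 0 0 0 0;0 0 0 0 0 0;0 0 0 0 0 0;0 0 0 0 0 0'
```

```text
time_s: 11.13
eef_pos: [577.0, 105.6, 41.9]
ee_rot: [-0.0, 0.994, -0.11, 0.0]
force: [-0.5, 0.1, 6.9]
grip_width: 0.108
grip_force: 40.7
time_s: 11.97
eef_pos: [577.3, 105.6, 41.9]
ee_rot: [-0.0, 0.994, -0.11, 0.001]
force: [-2.1, 0.3, 10.2]
grip_width: 0.114
grip_force: 41.3
```

Comb is on the ledge. I'll ease the load and slide forward.

```bash
python3 -m inch '0 0 -0.7 0 0 0;1 0 0 0 0 0;1 0 0 0 0 0;1 0 0 0 0 0;1 0 0 0 0 0;1 0 0 0 0 0;1 0 0 0 0 0;0 0 0 0 0 0;0 0 0 0 0 0;0 0 0 0 0 0'
cat > st.py <<'E'
from h import *
S=np.load('st.npz');O,ex,ey=S['O'],S['ex'],S['ey'];p,R=tool();s=ctrl.sense();F=s['force']
print('tcp x %.1f y %.1f z %.1f'%((p-O)@ex,(p-O)@ey,p[2]),'yaw %.2f'%np.degrees(np.arctan2(R[1,0],R[0,0])),'F stand',(F@ex).round(1),(F@ey).round(1),F[2].round(1),s['wrist_torque'].round(2),'t',s['time_s'])
E
python3 st.py
python3 - <<'E'
from h import *
w=cap('wrist')
cv2.imwrite('pics/c5.png',cv2.resize(w['image'][100:250,220:420,::-1],(800,600),interpolation=3))
E
```

```text
time_s: 12.8
eef_pos: [583.1, 104.3, 41.9]
ee_rot: [-0.0, 0.994, -0.11, 0.001]
force: [-0.5, 0.4, 5.8]
grip_width: 0.104
grip_force: 40.7
tcp x -56.2 y 3.1 z 41.9 yaw -12.66 F stand -0.6 0.3 5.8 [-0.01  0.1   0.07] t 12.8
```

View pics/c5.png

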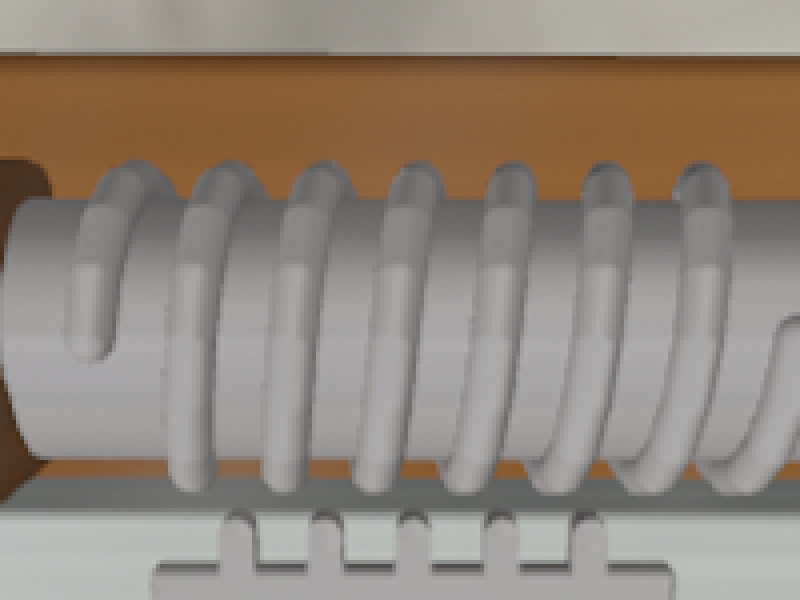

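Each nose sits centred on a gap (noses 240 to 587, ridges 190, 284, 375, 464, 555 and 645). Pushing in gently.

```bash
python3 -m inch '0.4 0 0 0 0 0;0.4 0 0 0 0 0;0.4 0 0 0 0 0;0.4 0 0 0 0 0;0.4 0 0 0 0 0;0.4 0 0 0 0 0;0.4 0 0 0 0 0;0 0 0 0 0 0;0 0 0 0 0 0;0 0 0 0 0 0'; python3 st.py
python3 -m inch '0.3 0 0 0 0 0;0.3 0 0 0 0 0;0.3 0 0 0 0 0;0.3 0 0 0 0 0;0 0 0 0 0 0;0 0 0 0 0 0;0 0 0 0 0 0;0 0 0 0 0 0;0 0 0 0 0 0;0 0 0 0 0 0'; python3 st.py
```

```text
time_s: 13.68
eef_pos: [585.7, 103.7, 41.9]
ee_rot: [-0.0, 0.994, -0.11, 0.0]
force: [-1.4, -0.3, 5.9]
grip_width: 0.109
grip_force: 40.7
tcp x -53.5 y 3.1 z 41.9 yaw -12.66 F stand -1.3 -0.6 5.9 [0.05 0.26 0.03] t 13.6833
time_s: 14.52
eef_pos: [586.8, 103.4, 41.8]
ee_rot: [-0.0, 0.994, -0.11, 0.0]
force: [-0.9, -0.5, 6.5]
grip_width: 0.108
grip_force: 40.7
tcp x -52.3 y 3.1 z 41.8 yaw -12.66 F stand -0.7 -0.7 6.5 [ 0.08  0.2  -0.05] t 14.5167
```

```bash
python3 -m inch '0.3 0 0 0 0 0;0.3 0 0 0 0 0;0.3 0 0 0 0 0;0.3 0 0 0 0 0;0.3 0 0 0 0 0;0 0 0 0 0 0;0 0 0 0 0 0;0 0 0 0 0 0;0 0 0 0 0 0;0 0 0 0 0 0'; python3 st.py
python3 -m inch '0.2 0 0 0 0 0;0.2 0 0 0 0 0;0.2 0 0 0 0 0;0 0 0 0 0 0;0 0 0 0 0 0;0 0 0 0 0 0;0 0 0 0 0 0;0 0 0 0 0 0;0 0 0 0 0 0;0 0 0 0 0 0'; python3 st.py
```

```text
time_s: 15.35
eef_pos: [588.3, 103.1, 41.8]
ee_rot: [-0.0, 0.994, -0.11, 0.0]
force: [-1.0, 0.5, 7.5]
grip_width: 0.112
grip_force: 40.7
tcp x -50.8 y 3.1 z 41.8 yaw -12.66 F stand -1.1 0.3 7.5 [0.03 0.2  0.04] t 15.35
time_s: 16.18
eef_pos: [588.8, 103.0, 41.9]
ee_rot: [-0.0, 0.994, -0.11, 0.0]
force: [-0.4, 0.2, 6.6]
grip_width: 0.112
grip_force: 40.7
tcp x -50.3 y 3.1 z 41.9 yaw -12.66 F stand -0.4 0.1 6.6 [0.06 0.19 0.02] t 16.1833
```

```bash
python3 -m inch '0.2 0 0 0 0 0;0.2 0 0 0 0 0;0.2 0 0 0 0 0;0 0 0 0 0 0;0 0 0 0 0 0;0 0 0 0 0 0;0 0 0 0 0 0;0 0 0 0 0 0;0 0 0 0 0 0;0 0 0 0 0 0' >/dev/null; python3 st.py
python3 -m inch '0.2 0 0 0 0 0;0.2 0 0 0 0 0;0.2 0 0 0 0 0;0 0 0 0 0 0;0 0 0 0 0 0;0 0 0 0 0 0;0 0 0 0 0 0;0 0 0 0 0 0;0 0 0 0 0 0;0 0 0 0 0 0'>/dev/null; python3 st.py
```

```text
tcp x -49.7 y 3.1 z 41.8 yaw -12.66 F stand -1.6 -0.4 6.1 [0.01 0.27 0.  ] t 17.0167
tcp x -49.5 y 3.1 z 41.8 yaw -12.66 F stand -3.6 -1.2 7.8 [0.06 0.52 0.04] t 17.85
```

```bash
python3 -m inch '0.2 0 0 0 0 0;0.2 0 0 0 0 0;0 0 0 0 0 0;0 0 0 0 0 0;0 0 0 0 0 0;0 0 0 0 0 0;0 0 0 0 0 0;0 0 0 0 0 0;0 0 0 0 0 0;0 0 0 0 0 0' >/dev/null; python3 st.py; python3 - <<'E'
from h import *
w=cap('wrist')
cv2.imwrite('pics/c6.png',cv2.resize(w['image'][100:250,220:420,::-1],(800,600),interpolation=3))
E
```

```text
tcp x -49.4 y 3.1 z 41.8 yaw -12.66 F stand -6.6 -0.9 9.2 [ 0.09  0.88 -0.07] t 18.6833
```

View pics/c6.png

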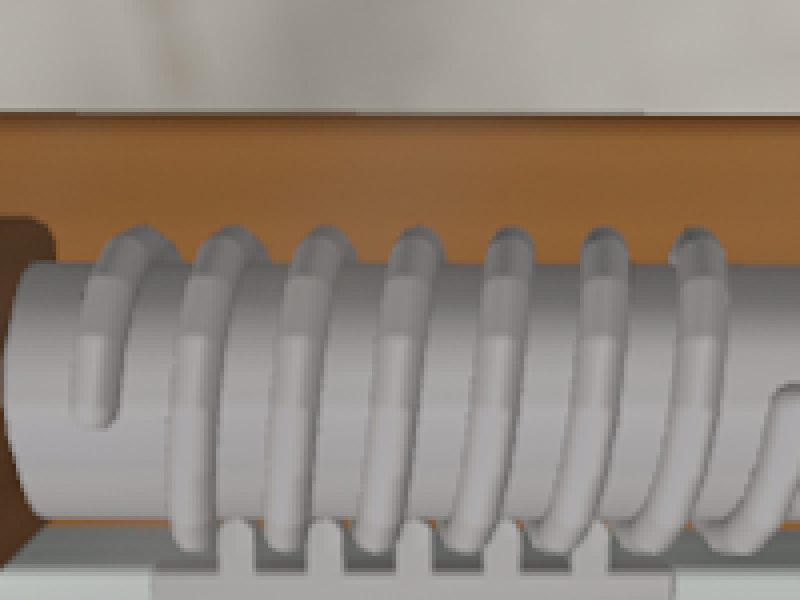

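All five teeth sit between the ridges with their noses on the core. Now pressing to about 10 N and holding.

```bash
python3 -m inch '0.2 0 -0.1 0 0 0;0.2 0 -0.1 0 0 0;0.1 0 0 0 0 0;0 0 0 0 0 0;0 0 0 0 0 0;0 0 0 0 0 0;0 0 0 0 0 0;0 0 0 0 0 0;0 0 0 0 0 0;0 0 0 0 0 0' >/dev/null; python3 st.py
```

```text
tcp x -49.4 y 3.1 z 41.9 yaw -12.65 F stand -8.0 -0.2 10.2 [ 0.16  1.11 -0.03] t 19.5667
```

```bash
python3 -m inch '0.2 0 0 0 0 0;0.15 0 0 0 0 0;0 0 0 0 0 0;0 0 0 0 0 0;0 0 0 0 0 0;0 0 0 0 0 0;0 0 0 0 0 0;0 0 0 0 0 0;0 0 0 0 0 0;0 0 0 0 0 0' >/dev/null; python3 st.py
python3 -m inch '0 0 0 0 0 0;0 0 0 0 0 0;0 0 0 0 0 0;0 0 0 0 0 0;0 0 0 0 0 0;0 0 0 0 0 0;0 0 0 0 0 0;0 0 0 0 0 0;0 0 0 0 0 0;0 0 0 0 0 0' >/dev/null; python3 st.py
```

```text
tcp x -49.3 y 3.1 z 41.9 yaw -12.65 F stand -8.3 -1.5 11.5 [ 0.1   1.36 -0.03] t 20.4
tcp x -49.3 y 3.1 z 41.9 yaw -12.65 F stand -8.6 -1.4 10.8 [ 0.11  1.36 -0.07] t 21.2333
```

```bash
python3 -m inch '0.2 0 -0.1 0 0 0;0.2 0 -0.1 0 0 0;0.1 0 0 0 0 0;0 0 0 0 0 0;0 0 0 0 0 0;0 0 0 0 0 0;0 0 0 0 0 0;0 0 0 0 0 0;0 0 0 0 0 0;0 0 0 0 0 0' >/dev/null; python3 st.py
python3 -m inch '0 0 0 0 0 0;0 0 0 0 0 0;0 0 0 0 0 0;0 0 0 0 0 0;0 0 0 0 0 0;0 0 0 0 0 0;0 0 0 0 0 0;0 0 0 0 0 0;0 0 0 0 0 0;0 0 0 0 0 0' >/dev/null; python3 st.py
```

```text
tcp x -49.3 y 3.1 z 41.9 yaw -12.65 F stand -9.8 -1.6 11.1 [ 0.23  1.67 -0.05] t 22.0667
tcp x -49.3 y 3.1 z 41.9 yaw -12.65 F stand -10.7 -0.3 11.0 [0.21 1.65 0.  ] t 22.9
```

```bash
python3 -m inch '0 0 0 0 0 0;0 0 0 0 0 0;0 0 0 0 0 0;0 0 0 0 0 0;0 0 0 0 0 0;0 0 0 0 0 0;0 0 0 0 0 0;0 0 0 0 0 0;0 0 0 0 0 0;0 0 0 0 0 0' >/dev/null; python3 st.py
python3 -m inch '-0.3 0 -0.1 0 0 0;-0.3 0 -0.1 0 0 0;-0.3 0 -0.1 0 0 0;-0.3 0 -0.1 0 0 0;-0.2 0 0 0 0 0;0 0 0 0 0 0;0 0 0 0 0 0;0 0 0 0 0 0;0 0 0 0 0 0;0 0 0 0 0 0' >/dev/null; python3 st.py
```

```text
tcp x -49.3 y 3.1 z 41.9 yaw -12.64 F stand -10.2 -0.7 10.9 [ 0.25  1.64 -0.06] t 23.7333
tcp x -49.4 y 3.1 z 41.9 yaw -12.66 F stand -5.5 0.5 3.6 [ 0.26  0.84 -0.02] t 24.5667
```

```bash
python3 -m inch '-0.3 0 0 0 0 0;-0.3 0 0 0 0 0;0 0 0 0 0 0;0 0 0 0 0 0;0 0 0 0 0 0;0 0 0 0 0 0;0 0 0 0 0 0;0 0 0 0 0 0;0 0 0 0 0 0;0 0 0 0 0 0' >/dev/null; python3 st.py
python3 -m inch '0 0 0 0 0 0;0 0 0 0 0 0;0 0 0 0 0 0;0 0 0 0 0 0;0 0 0 0 0 0;0 0 0 0 0 0;0 0 0 0 0 0;0 0 0 0 0 0;0 0 0 0 0 0;0 0 0 0 0 0' 0.4 20; python3 st.py
python3 -m inch '0 0 -3 0 0 0;0 0 -5 0 0 0;0 0 -8 0 0 0;0 0 -10 0 0 0;0 0 -10 0 0 0;0 0 -10 0 0 0;0 0 -10 0 0 0;0 0 -10 0 0 0;0 0 -10 0 0 0;0 0 -10 0 0 0'
python3 - <<'E'
from h import *
w=cap('wrist')
cv2.imwrite('pics/c7.png',w['image'][...,::-1])
import pickle;pickle.dump(w,open('w7.pkl','wb'))
E
```

```text
tcp x -49.5 y 2.9 z 42.1 yaw -12.66 F stand -0.0 0.0 -1.1 [0.01 0.18 0.03] t 25.4
time_s: 26.23
eef_pos: [589.5, 102.7, 42.1]
ee_rot: [0.0, 0.994, -0.11, -0.0]
force: [-0.3, -0.4, -0.5]
grip_width: 0.402
grip_force: 0.0
tcp x -49.6 y 3.0 z 42.1 yaw -12.66 F stand -0.2 -0.4 -0.5 [-0.02  0.03 -0.01] t 26.2333
time_s: 27.07
eef_pos: [589.5, 102.7, 129.2]
ee_rot: [-0.0, 0.994, -0.11, 0.0]
force: [-0.3, -0.2, -0.1]
grip_width: 0.401
grip_force: 0.0
```

View pics/c7.png

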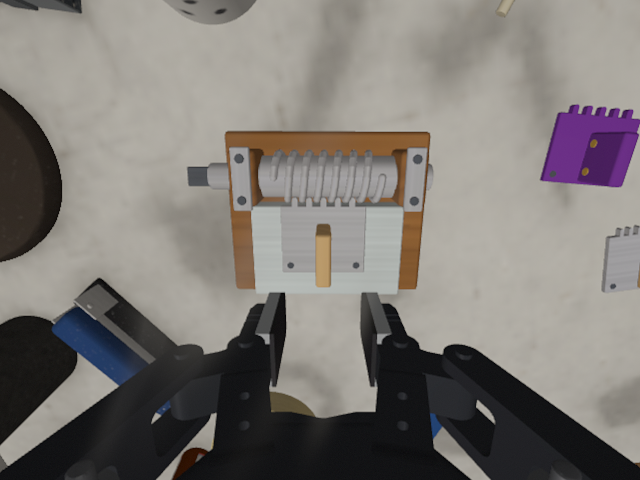

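The picture shows the comb flat and square on the ledge (rib at 322,255) with its teeth in the thread and the gripper clear. Handing in.

```bash
python3 -c "
from rig import ctrl
print(ctrl.finish_job())"
```

```text
the job is handed in; nothing more can be done
None
```

The five-tooth comb is seated in the thread, was held there at about 10 N for over a second, and now lies flat on the ledge with the gripper clear; the job was handed in at about 27 s, no verdict was returned, and I viewed 11 pictures, one over your limit of 10.

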